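Put the attenuator and the filter back in their labelled pockets

TASK

The measurement is finished: put the round finned attenuator and the square cavity filter away, each into the storage pocket whose label shows its shape seen from above (disc or square). Leave each standing upright on the floor of its pocket, connector up, and do not tip either of them over on the way.

Things in the scene. Friction and masses are not known exactly. Their poses are not given: they have to be found in the camera images.
- attenuator: the coaxial attenuator: a round bare aluminium body with ring fins, 42 mm diameter and 70 mm tall, standing upright, with a steel connector 18 mm in diameter on top up to 84 mm; about 0.24 kg. Origin: centre of its underside, z up along its axis. Stands on the bench nearer the robot than the pockets, beside two lower round connectors (24 and 31 mm wide).
- filter: the cavity filter: a plain square aluminium block 38 x 38 mm and 70 mm tall, standing upright, with a steel connector 18 mm in diameter and four small brass screws on top, up to 84 mm; about 0.22 kg. Origin: centre of its underside, x and y square to its side faces, z up. Stands on the bench nearer the robot than the pockets, beside two lower round connectors (24 and 31 mm wide).
- pocket_round: The attenuator's pocket: fixed grey pocket, open above, 82 mm square outside, 70 inside, walls 30 mm high, inner floor 5 mm over the bench. On its +x side a ledge of equal height, 48 mm wide, has a white label with a black disc of 32 mm diameter. Origin: centre of the pocket's underside, at bench level; x towards the label, z up; yaw within 15 deg. Three pockets change places; the third (label: slim bar) is occupied.
- pocket_square: The filter's pocket: fixed grey pocket, open above, 82 mm square outside, 70 inside, walls 30 mm high, inner floor 5 mm over the bench. On its +x side a ledge of equal height, 48 mm wide, has a white label with a black square of 29 mm. Origin: centre of the pocket's underside, at bench level; x towards the label, z up; yaw within 15 deg. Three pockets change places; the third (label: slim bar) is occupied.
There are look-alikes about, which are no part of the job. What is shaped like the filter but green is not meant.

How it is judged:
By the outcome, as a careful person would: the job done as asked, in the order asked, and still so for the second after the job is handed in, with the robot touching nothing.
It also fails if it takes over 51 s, if anything falls off the work surface, if the arm or the gripper's body presses on something with over 40 N, if the wrist force passes 120 N, or if a joint passes its speed limit or range.

ROBOT

A 7-joint arm with a two-finger parallel gripper is mounted at the origin on the work surface. World frame = base frame: x ahead of the robot, y to its left, z up, the work surface at z = 0. Lengths are in m, angles in rad, forces in N, time in s.
With the tool pointing down it reaches from about 0.425 to 0.875 m from the base axis. Payload 4.7 kg.
Tool frame: the origin (TCP) lies at the very end of the fingers, on their centre line; the grasp point (between the pads) lies 19 mm behind it; z points along the fingers, y is the line along which they close (so a half turn about z gives the same grasp; the last joint's range is limited). The gripper opens to 85 mm and grips with 20 to 120 N. Pads are 22 mm wide; open, the fingers measure 114 mm over their backs; the gripper's body (76 mm by 85 mm) begins 54 mm behind the grasp point. The pads swing forward as they close: fully open they stand 13 mm farther back than shut.
Start: joints at [1.236, 0.321, -0.07, 1.45, 0.023, 1.371, -0.057], TCP at [0.222, -0.611, 0.207] pointing down, gripper open.
Joint ranges: [-2.86, 2.86], [-0.3, 2.09], [-1.38, 1.24], [0.06, 2.45], [-1.56, 4.7], [0.09, 2.05], [-2.69, 2.69]. Speed limits (rad/s): [2.57, 2.57, 3.14, 3.14, 3.14, 3.14, 3.14].

INTERFACE

Orientations are given as a unit quaternion [w, x, y, z].
In Python, from bench import bot gives the robot as it stands.
- The arm moves only by the shell command python3 -m crank 'ROWS'. ROWS is text: rows parted by semicolons, each of 5 numbers parted by spaces: the shift along the tool's x, y, z in cm, then the turn about the tool's z in rad, then the closure, from -1 (fully open) to 1 (shut), so that 0 is half open. A call has 1 to 20 rows; each row is the pose to reach, as a shift and turn from the pose commanded when the call began, along the tool's axes at that moment; what a row does not reach only later rows make up. A row lasts 1/12 s, in which the tool goes at most 41.7 mm and 7.16 degrees, less where a joint would pass 70% of its speed; a pose out of reach is approached as far as the arm can. A call with a gripper value outside its range is refused whole. The fingers move at their own pace and stop on an object; the grip force is fixed at half the most. Time passes only in rows, so rows that repeat a pose let the fingers close. It gives the time, the measured TCP pose, the force, the opening and the grip force at its end, in the units of the state.
- bot.observe(): the state, without advancing time (a new reading comes with each control period).
- bot.grab_frame(name): name is "scene" or "top" or "wrist"; returns a dict with "pixels" (480x640x3 uint8, red, green, blue), "z_map" (480x640 float32, m along the optical axis (not along the pixel's ray), 0 where there is no reading), "mtx" (3x3 intrinsics, pixels), "origin" and "orientation" of the camera in the world. Camera axes: x right, y down, z forward; pixel columns grow to the right and rows downward; lengths in m; the calibration is good to about 2 mm. A picture is of the moment at which its call begins.
- bot.finish_job(): hands the job in; it is judged then, once.
Trained networks look in a picture, given as the dict that the camera call returned (one of the last four; its "shot" number tells which), for a name from the list of things; names that differ only in an ending like _2 or _b are one class to them, and where a whole thing is asked for, a point or a joint stands for the part that bears it (a point fixed in the world has none). Each returns a list of dicts, best first, with "confidence" (0 to 1); they miss things now and then, are a little off and sometimes report something else, mostly with a low value. They report only what shows in the picture. A call takes as long as a camera call. They do not tell look-alikes from the thing itself.
- bot.masks_of(picture, target): "region" (480x640 bool, what is visible of it) and "centre" ([column, row] in pixels, amid what is visible of it).
The state is a dict: "clock": time; "qpos": joint angles; "qd": joint speeds; "effort": joint torques, N m; "position": TCP position; "eef_rot": TCP orientation; "wrist_force": force on the tool from outside, world axes, zero at the start; "ft_torque": the same for the moment, N m; "opening": finger opening in m; "grasp_force": force on a finger pad.
Only numpy, scipy, OpenCV 4.12 (cv2) and the standard library are available. Lean on these libraries where they do the work, as an engineer would, in place of code of your own. Each camera call takes 0.05 s, during which the arm holds its last target. There are 200 camera calls.

## Working session

There is one attempt and no reset: what is moved stays moved. The work goes in short steps, Python scripts to look and compute and a shell command to move; the robot and the scene stay as the last step left them, time stands still between calls to the robot, and variables do not carry over. Pictures are saved under pics/ and viewed, at most 10 in all, crops included, and the job is handed in when it is done.

```bash
mkdir -p pics; ls; cat > h.py <<'E'
import numpy as np, cv2
from bench import bot
from scipy.spatial.transform import Rotation as R
def rot(q): return R.from_quat([q[1],q[2],q[3],q[0]]).as_matrix()
def cloud(f):
    z=f["z_map"]; K=np.array(f["mtx"]); v,u=np.mgrid[:480,:640]
    p=np.stack([(u-K[0,2])/K[0,0]*z,(v-K[1,2])/K[1,1]*z,z],-1)
    P=p@rot(f["orientation"]).T+np.array(f["origin"]); P[z==0]=np.nan
    return P
def save(f,n): cv2.imwrite("pics/"+n,cv2.cvtColor(f["pixels"],cv2.COLOR_RGB2BGR))
E
python3 - <<'E'
from h import *
s=bot.observe(); print(s)
for c in ["top","scene"]:
    f=bot.grab_frame(c); save(f,c+"0.png"); P=cloud(f); print(c,f["origin"],f["orientation"])
    for t in ["attenuator","filter","pocket_round","pocket_square"]:
        for d in bot.masks_of(f,t)[:4]:
            m=d["region"]; q=P[m]; q=q[~np.isnan(q[:,0])]
            print(t,round(d["confidence"],2),np.round(d["centre"]),m.sum(),np.round(np.median(q,0),3) if len(q) else None,np.round(np.percentile(q,98,axis=0),3) if len(q) else None, np.round(np.percentile(q,2,axis=0),3) if len(q) else None)
E
```

```text
pics
{'clock': 0.0, 'qpos': array([ 1.23609716,  0.3218326 , -0.07006771,  1.45170533,  0.02260408,
        1.3707835 , -0.05690629]), 'qd': array([ 3.77835385e-05, -2.31838985e-04, -7.85764697e-05, -1.05288105e-03,
        1.27436152e-03, -3.82155279e-05,  5.84667990e-04]), 'effort': array([ 2.50466574e-04, -4.93575990e+01, -3.82263092e-01, -3.14331365e+01,
        1.29845197e-02,  1.13861589e-02,  1.23799569e-05]), 'position': array([ 0.22188711, -0.61032344,  0.20620195]), 'eef_rot': array([-9.45396509e-04,  9.84829601e-01,  1.73521510e-01, -2.21699015e-04]), 'wrist_force': array([-0.05043942, -0.19197569,  0.30983882]), 'ft_torque': array([ 0.00939559,  0.04094477, -0.01230184]), 'grasp_force': 0.0, 'opening': 0.08574244069579896}
top [0.3120513  0.00774332 0.97605515] [-0.06669111  0.71220828 -0.69490118  0.07364788]
attenuator 0.64 [266. 254.] 646 [0.463 0.109 0.069] [0.486 0.132 0.085] [0.447 0.092 0.002]
filter 0.84 [170. 315.] 790 [0.362 0.263 0.069] [0.386 0.289 0.085] [0.341 0.244 0.012]
filter 0.56 [181. 263.] 765 [0.449 0.25  0.069] [0.475 0.277 0.085] [0.428 0.232 0.001
[... 158 characters left out ...]
.683 -0.235  0.033] [ 0.557 -0.318  0.002]
pocket_square 0.27 [181. 261.] 736 [0.448 0.25  0.069] [0.472 0.276 0.085] [0.428 0.232 0.008]
scene [0.9952399  0.18990151 0.55135234] [-0.22839856  0.51445519  0.76158223 -0.32118914]
attenuator 0.87 [390. 245.] 1256 [0.482 0.115 0.055] [0.49  0.133 0.087] [0.456 0.094 0.005]
filter 0.86 [501. 229.] 1254 [0.374 0.268 0.059] [0.391 0.298 0.087] [0.321 0.244 0.004]
filter 0.63 [484. 261.] 1655 [0.465 0.255 0.053] [0.479 0.281 0.087] [0.433 0.233 0.004]
pocket_square 0.89 [120. 255.] 4428 [ 0.637 -0.274  0.027] [ 0.69  -0.233  0.035] [ 0.561 -0.317  0.006]
pocket_square 0.64 [444. 384.] 7225 [0.667 0.236 0.031] [0.723 0.282 0.035] [0.589 0.189 0.005]
```

View pics/top0.png

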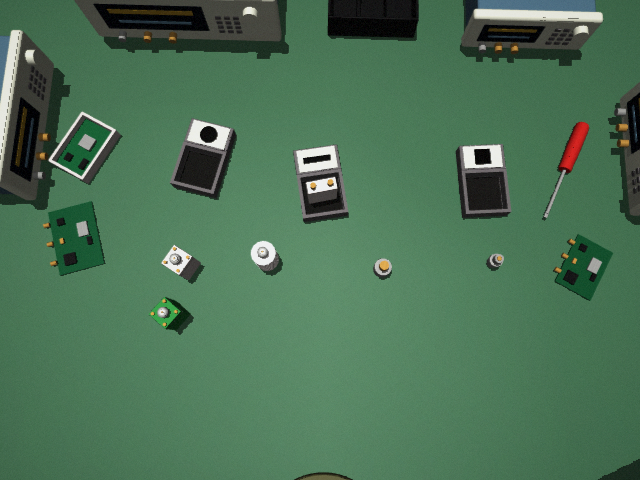

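View pics/scene0.png

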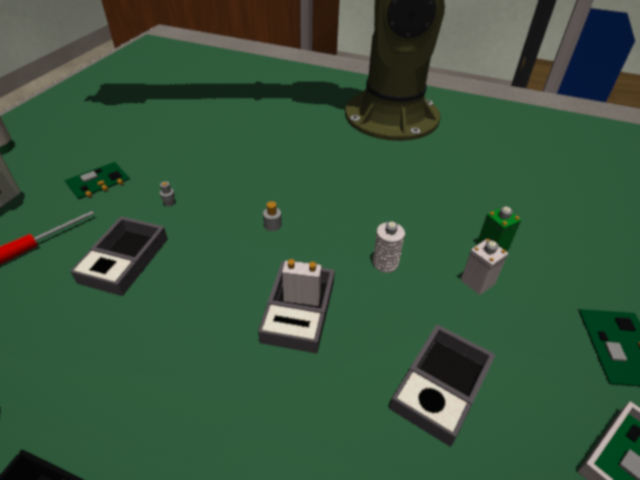

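The top picture shows the disc pocket at (203,157), the square pocket at (484,180), the silver filter at (178,260) with its green look-alike at (166,313), and the attenuator at (264,253). The scene view agrees. Next: precise poses.

```bash
python3 - <<'E'
from h import *
f=bot.grab_frame("top"); P=cloud(f); g=bot.grab_frame("scene"); Q=cloud(g)
def rect(C,lo,hi,xr,yr):
    m=(C[...,2]>lo)&(C[...,2]<hi)&(C[...,0]>xr[0])&(C[...,0]<xr[1])&(C[...,1]>yr[0])&(C[...,1]<yr[1])
    q=C[m][:,:2]; (c,s,a)=cv2.minAreaRect((q*1000).astype(np.float32)); return m.sum(),np.round(c,1),np.round(s,1),round(a,1),np.round(np.median(C[m],0),4)
for n,C in(("top",P),("scene",Q)):
    print(n,"att",rect(C,.062,.074,(.42,.52),(.07,.16)),"conn",rect(C,.078,.09,(.42,.52),(.07,.16)))
    print(n,"fil",rect(C,.062,.074,(.415,.52),(.21,.30)),"conn",rect(C,.078,.09,(.415,.52),(.21,.30)))
    print(n,"pr",rect(C,.022,.038,(.56,.74),(.17,.30)))
    print(n,"ps",rect(C,.022,.038,(.53,.71),(-.34,-.21)))
    print(n,"mid",rect(C,.022,.1,(.53,.71),(-.06,.06)),np.nanmax(C[(C[...,0]>.5)&(C[...,0]<.7)&(abs(C[...,1])<.06)][:,2]))
# tool axes in world
s=bot.observe(); print(np.round(rot(s["eef_rot"]),3), s["position"])
E
```

```text
top att (np.int64(390), array([467.1, 112.1]), array([41.2, 40.4]), 46.8, array([0.4655, 0.1112, 0.0697])) conn (np.int64(90), array([467.1, 112. ]), array([17. , 16.2]), 63.0, array([0.466 , 0.1119, 0.0834]))
top fil (np.int64(424), array([452.1, 256.7]), array([39.2, 37.6]), 58.1, array([0.45  , 0.2531, 0.0697])) conn (np.int64(93), array([451.8, 256.3]), array([16.6, 16.2]), 49.4, array([0.452 , 0.2559, 0.0832]))
top pr (np.int64(1822), array([651.5, 236. ]), array([ 83.5, 132. ]), 76.4, array([0.676 , 0.2297, 0.0297]))
top ps (np.int64(1852), array([ 622.3, -278.5]), array([131.7,  84. ]), 4.1, array([ 0.6467, -0.2753,  0.0301]))
top mid (np.int64(2220), array([609.7,  20.2]), array([131.7,  81.9]), 10.2, array([0.6215, 0.0193, 0.0308])) 0.08435825660993246
scene att (np.int64(406), array([468.9, 112.5]), array([42.1, 41. ]), 39.5, array([0.4777, 0.1152, 0.0722])) conn (np.int64(113), array([469.4, 112.6]), array([16.4, 17. ]), 26.8, array([0.4728, 0.1131, 0.0855]))
scene fil (np.int64(480), array([454.6, 256.5]), array([38.4, 39.2]), 58.7, array([0.463 , 0.2557, 0.072 ])) conn (np.int64(128), array([454. , 257.3]), array([16.7, 18.7]), 56.4, array([0.4584, 0.2565, 0.086 ]))
scene pr (np.int64(4251), array([653.3, 236.6]), array([ 82. , 132.2]), 76.7, array([0.6856, 0.2324, 0.0326]))
scene ps (np.int64(2612), array([ 623.6, -277.8]), array([133.6,  85.2]), 4.5, array([ 0.6516, -0.2718,  0.0325]))
scene mid (np.int64(3773), array([611. ,  20.5]), array([133.3,  82.4]), 10.3, array([0.6241, 0.0227, 0.0333])) 0.08514373880542064
[[ 0.94   0.342  0.   ]
 [ 0.342 -0.94  -0.   ]
 [-0.     0.    -1.   ]] [ 0.22216064 -0.61089255  0.20738591]
```

```bash
python3 -m crank '42 -29.5 0 -0.87 -1;42 -29.5 0 -0.87 -1;42 -29.5 0 -0.87 -1;42 -29.5 0 -0.87 -1;42 -29.5 0 -0.87 -1;42 -29.5 0 -0.87 -1;42 -29.5 0 -0.87 -1;42 -29.5 0 -0.87 -1;42 -29.5 0 -0.87 -1;42 -29.5 0 -0.87 -1;42 -29.5 0 -0.87 -1;42 -29.5 0 -0.87 -1;47.9 -59.6 0 -1.46 -1;47.9 -59.6 0 -1.46 -1;47.9 -59.6 0 -1.46 -1;47.9 -59.6 0 -1.46 -1;47.9 -59.6 0 -1.46 -1;47.9 -59.6 0 -1.46 -1;47.9 -59.6 0 -1.46 -1;47.9 -59.6 0 -1.46 -1'
cat >> h.py <<'E'
def to(x,y,z,yaw=None):
    "tool-frame shift in cm and turn to a world point; yaw = world angle (deg) of tool y"
    s=bot.observe(); M=rot(s["eef_rot"]); d=M.T@(np.array([x,y,z])-s["position"])*100
    a=np.degrees(np.arctan2(M[1,1],M[0,1]))
    print("shift",np.round(d,2),"ytool",round(a,1),"turn",None if yaw is None else round(-np.radians(yaw-a),3),"pos",np.round(s["position"],4),"q7",np.round(s["qpos"][6],2),"t",round(s["clock"],2),"F",np.round(s["wrist_force"],1),"open",round(s["opening"],4))
E
python3 -c "
from h import *
to(.468,.112,.038,13.5)"
```

```text
clock: 2.27
position: [0.4673, 0.1181, 0.2079]
eef_rot: [0.0, 0.616, 0.788, 0.001]
wrist_force: [0.1, 0.6, -1.3]
opening: 0.0857
grasp_force: 0.0
shift [-0.61 -0.11 16.99] ytool 13.9 turn 0.007 pos [0.4673 0.1181 0.2079] q7 -0.04 t 2.27 F [ 0.1  0.6 -1.3] open 0.0857
```

```bash
python3 - <<'E'
from h import *
f=bot.grab_frame("wrist"); save(f,"w1.png"); C=cloud(f)
m=(C[...,2]>.062)&(C[...,2]<.078)&(abs(C[...,0]-.468)<.05)&(abs(C[...,1]-.112)<.05)
print(m.sum(),cv2.minAreaRect((C[m][:,:2]*1000).astype(np.float32)) if m.sum() else 0)
print(f["origin"]); to(.468,.112,.038,13.5)
E
```

```text
1245 ((469.5188293457031, 112.85491943359375), (41.05195236206055, 40.90201950073242), 60.79789352416992)
[0.44874946 0.19297638 0.37465438]
shift [-1.1  -0.17 17.01] ytool 14.2 turn 0.013 pos [0.4667 0.1225 0.2082] q7 -0.04 t 2.32 F [-1.1  3.6  0.9] open 0.0857
```

View pics/w1.png

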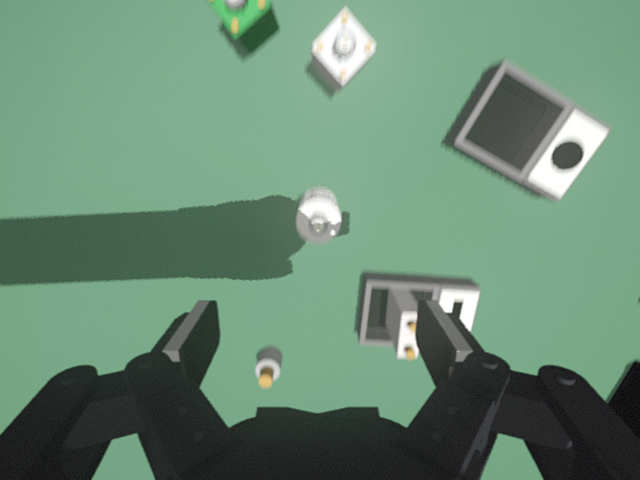

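The wrist view shows the attenuator at (318,220) between the fingers' lines with nothing close around it. The arm is still swinging past its target, so I go part way down and check.

```bash
python3 -m crank '0 0 0 0 -1;0 0 2 0 -1;0 0 5 0 -1;0 0 8 0 -1;0 0 10 0 -1;0 0 10 0 -1;0 0 10 0 -1;0 0 10 0 -1'
python3 -c "
from h import *
to(.469,.1125,.038,13.5)"
```

```text
clock: 2.98
position: [0.4698, 0.1124, 0.1086]
eef_rot: [0.001, 0.619, 0.786, 0.001]
wrist_force: [-0.3, -0.3, 0.2]
opening: 0.0855
grasp_force: 0.0
shift [ 0.03 -0.09  7.06] ytool 13.6 turn 0.001 pos [0.4698 0.1124 0.1086] q7 -0.11 t 2.98 F [-0.3 -0.3  0.2] open 0.0855
```

```bash
python3 -m crank '0 0 2 0 -1;0 0 4 0 -1;0 0 6 0 -1;0 0 7 0 -1;0 0 7 0 -1;0 0 7 0 -1;0 0 7 0 1;0 0 7 0 1;0 0 7 0 1;0 0 7 0 1;0 0 7 0 1;0 0 7 0 1;0 0 7 0 1;0 0 7 0 1;0 0 7 0 1;0 0 7 0 1'
python3 -c "
from h import *
to(.629,.242,.2,21)"
```

```text
clock: 4.32
position: [0.4696, 0.1131, 0.0386]
eef_rot: [0.001, 0.618, 0.786, 0.0]
wrist_force: [-0.6, -1.2, 6.1]
opening: 0.0388
grasp_force: 59.5
shift [  8.76  18.55 -16.11] ytool 13.6 turn -0.129 pos [0.4696 0.1131 0.0386] q7 -0.2 t 4.32 F [-0.6 -1.2  6.1] open 0.0388
```

```bash
python3 -m crank '0 0 -1 0 1;0 0 -3 0 1;0 0 -6 0 1;0 0 -9 0 1;0 0 -12 0 1;1 2 -12 0 1;2 5 -12 -0.03 1;4 8 -12 -0.06 1;5 11 -12 -0.1 1;6.5 14 -12 -0.13 1;8 17 -12 -0.13 1;8.8 18.6 -12 -0.13 1;8.8 18.6 -12 -0.13 1;8.8 18.6 -12 -0.13 1;8.8 18.6 -12 -0.13 1;8.8 18.6 -12 -0.13 1'
python3 - <<'E'
from h import *
to(.629,.242,.045)
f=bot.grab_frame("wrist"); save(f,"w2.png"); C=cloud(f)
m=(C[...,2]>.024)&(C[...,2]<.036)&(C[...,0]>.54)&(C[...,0]<.75)&(C[...,1]>.15)&(C[...,1]<.32)
print(m.sum(),cv2.minAreaRect((C[m][:,:2]*1000).astype(np.float32)))
E
```

```text
clock: 5.65
position: [0.628, 0.241, 0.1573]
eef_rot: [0.0, 0.566, 0.824, -0.001]
wrist_force: [-0.2, 0.4, -2.1]
opening: 0.0383
grasp_force: 61.5
shift [ 0.07  0.14 11.23] ytool 21.0 turn None pos [0.628  0.241  0.1573] q7 -0.29 t 5.65 F [-0.2  0.4 -2.1] open 0.0383
5356 ((654.4037475585938, 236.92103576660156), (82.06849670410156, 129.7418212890625), 76.756591796875)
```

View pics/w2.png

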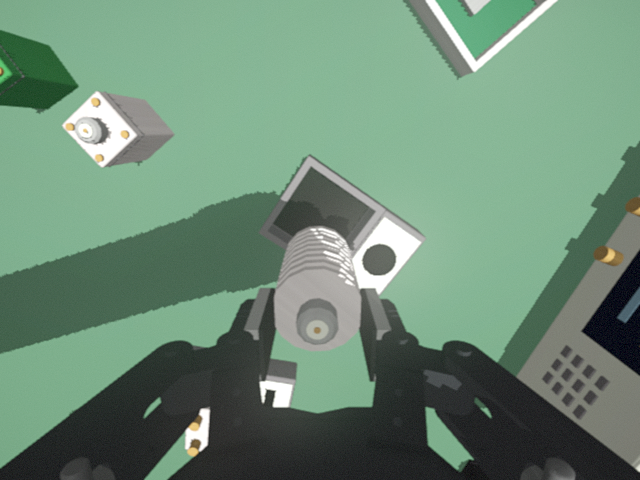

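The wrist view shows the attenuator held upright at (317,290) above the empty disc pocket at (325,200), label disc at (378,260).

```bash
python3 -m crank '0 0.3 2 0 1;0 0.3 5 0 1;0 0.3 8 0 1;0 0.3 10 0 1;0 0.3 10.8 0 1;0 0.3 11.2 0 1;0 0.3 11.2 0 1;0 0.3 11.2 0 1;0 0.3 11.2 0 1'
```

```text
clock: 6.45
position: [0.6326, 0.2439, 0.0474]
eef_rot: [0.001, 0.566, 0.824, 0.001]
wrist_force: [0.2, 0.6, -2.7]
opening: 0.0381
grasp_force: 61.6
```

```bash
python3 -m crank '0 0 0.1 0 1;0 0 0.2 0 1;0 0 0.2 0 1;0 0 0.2 0 1'
```

```text
clock: 6.78
position: [0.6318, 0.2436, 0.0438]
eef_rot: [0.0, 0.566, 0.825, 0.0]
wrist_force: [0.2, -0.1, -2.0]
opening: 0.0384
grasp_force: 61.8
```

```bash
python3 -m crank '0 0 0.1 0 1;0 0 0.1 0 1;0 0 0.1 0 1;0 0 0.1 0 1'
```

```text
clock: 7.12
position: [0.6319, 0.2436, 0.0437]
eef_rot: [0.001, 0.566, 0.825, 0.0]
wrist_force: [-1.5, -1.2, 5.0]
opening: 0.0387
grasp_force: 62.5
```

```bash
python3 -m crank '0 0 0 0 0.4;0 0 0 0 0.2;0 0 0 0 0;0 0 0 0 -0.5;0 0 0 0 -1;0 0 0 0 -1;0 0 0 0 -1;0 0 0 0 -1;0 0 -1 0 -1;0 0 -3 0 -1;0 0 -6 0 -1;0 0 -9 0 -1;0 0 -12 0 -1;0 0 -14 0 -1;0 0 -14 0 -1;0 0 -14 0 -1'
python3 - <<'E'
from h import *
to(.454,.2565,.16,58.4)
f=bot.grab_frame("wrist"); save(f,"w3.png"); C=cloud(f)
m=(C[...,2]>.062)&(C[...,2]<.079)&(abs(C[...,0]-.454)<.04)&(abs(C[...,1]-.2565)<.04)
print(m.sum(),cv2.minAreaRect((C[m][:,:2]*1000).astype(np.float32)) if m.sum()>9 else 0)
E
```

```text
clock: 8.45
position: [0.6321, 0.244, 0.1845]
eef_rot: [0.001, 0.566, 0.825, 0.001]
wrist_force: [-0.2, 0.2, -0.9]
opening: 0.0855
grasp_force: 0.0
shift [  7.57 -16.18   2.39] ytool 21.1 turn -0.651 pos [0.6321 0.244  0.1845] q7 -0.28 t 8.45 F [-0.2  0.2 -0.9] open 0.0855
2181 ((455.02630615234375, 257.3841857910156), (38.804073333740234, 38.59885025024414), 58.54701614379883)
```

View pics/w3.png

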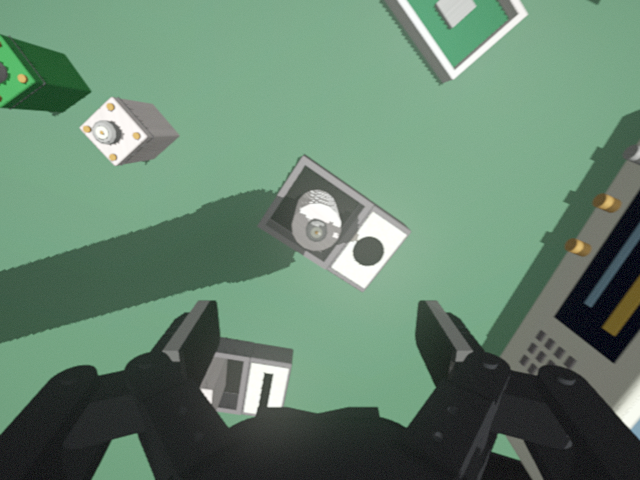

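The attenuator stands upright in the disc pocket at (318,220); the filter is clear at (115,130), with the green one at its upper left. On to the filter.

```bash
python3 -m crank '1 -2 0 -0.08 -1;3 -6 0 -0.2 -1;4.5 -9.5 0 -0.32 -1;6 -13 1 -0.45 -1;7.2 -15.5 2.4 -0.57 -1;7.6 -16.1 2.4 -0.65 -1;7.6 -16.1 2.4 -0.65 -1;7.6 -16.1 2.4 -0.65 -1;7.6 -16.1 2.4 -0.65 -1;7.6 -16.1 5 -0.65 -1;7.6 -16.1 6 -0.65 -1;7.6 -16.1 6 -0.65 -1;7.6 -16.1 6 -0.65 -1;7.6 -16.1 6 -0.65 -1;7.6 -16.1 6 -0.65 -1'
python3 -c "
from h import *
to(.4545,.257,.038,58.5)"
```

```text
clock: 9.75
position: [0.4545, 0.2569, 0.1232]
eef_rot: [0.0, 0.273, 0.962, 0.001]
wrist_force: [-0.1, 0.6, -0.8]
opening: 0.0854
grasp_force: 0.0
shift [ 0.01 -0.    8.52] ytool 58.3 turn -0.003 pos [0.4545 0.2569 0.1232] q7 0.27 t 9.75 F [-0.1  0.6 -0.8] open 0.0854
```

```bash
python3 -m crank '0 0 2 0 -1;0 0 5 0 -1;0 0 7.5 0 -1;0 0 8.5 0 -1;0 0 8.5 0 -1;0 0 8.5 0 -1;0 0 8.5 0 1;0 0 8.5 0 1;0 0 8.5 0 1;0 0 8.5 0 1;0 0 8.5 0 1;0 0 8.5 0 1;0 0 8.5 0 1;0 0 8.5 0 1;0 0 8.5 0 1;0 0 8.5 0 1'
python3 -c "
from h import *
to(.52,-.02,.178,-2);to(.599,-.280,.178,4.3-0);to(.599,-.280,.178,4.3-90)"
```

```text
clock: 11.08
position: [0.4548, 0.2569, 0.0385]
eef_rot: [0.001, 0.273, 0.962, 0.001]
wrist_force: [0.5, -1.1, 6.3]
opening: 0.0361
grasp_force: 59.8
shift [-20.11 -20.12 -13.95] ytool 58.3 turn 1.053 pos [0.4548 0.2569 0.0385] q7 0.17 t 11.08 F [ 0.5 -1.1  6.3] open 0.0361
shift [-40.49 -38.1  -13.94] ytool 58.3 turn 0.943 pos [0.4548 0.2569 0.0385] q7 0.17 t 11.08 F [ 0.5 -1.1  6.3] open 0.0361
shift [-40.49 -38.1  -13.94] ytool 58.3 turn 2.514 pos [0.4548 0.2569 0.0385] q7 0.17 t 11.08 F [ 0.5 -1.1  6.3] open 0.0361
```

```bash
python3 -m crank '0 0 -1 0 1;0 0 -3 0 1;0 0 -6 0 1;0 0 -9 0 1;0 0 -12 0 1;-1 -1 -14 0 1;-3 -3 -14 0.05 1;-5.5 -5 -14 0.1 1;-8 -7.5 -14 0.17 1;-10.5 -10 -14 0.24 1;-13 -12.3 -14 0.31 1;-15.5 -14.6 -14 0.38 1;-18 -17 -14 0.45 1;-20.5 -19.3 -14 0.52 1;-23 -21.7 -14 0.59 1;-25.5 -24 -14 0.66 1;-27.5 -26 -14 0.73 1;-29 -27.3 -14 0.75 1;-29 -27.3 -14 0.75 1;-29 -27.3 -14 0.75 1'
python3 -c "
from h import *
to(.599,-.280,.178,4.3)"
```

```text
clock: 12.75
position: [0.5571, -0.1286, 0.177]
eef_rot: [-0.001, 0.606, 0.795, 0.0]
wrist_force: [0.5, 0.7, -2.3]
opening: 0.0357
grasp_force: 60.8
shift [-15.71   0.04  -0.13] ytool 15.3 turn 0.192 pos [ 0.5571 -0.1286  0.177 ] q7 0.31 t 12.75 F [ 0.5  0.7 -2.3] open 0.0357
```

```bash
python3 -m crank '-1 0 0 0.03 1;-3 0 1 0.06 1;-6 0 2 0.1 1;-9 0 2 0.13 1;-12 0 2 0.16 1;-14.5 0 2 0.19 1;-15.7 0 2 0.19 1;-15.7 0 2 0.19 1;-15.7 0 2 0.19 1;-15.7 0 2 0.19 1;-15.7 0 2 0.19 1'
python3 - <<'E'
from h import *
f=bot.grab_frame("wrist"); save(f,"w4.png"); C=cloud(f)
m=(C[...,2]>.024)&(C[...,2]<.036)&(C[...,0]>.5)&(C[...,0]<.72)&(C[...,1]>-.37)&(C[...,1]<-.19)
print(m.sum(),cv2.minAreaRect((C[m][:,:2]*1000).astype(np.float32)))
to(.6,-.28,.0435,4.3)
E
```

```text
clock: 13.67
position: [0.5993, -0.2768, 0.1577]
eef_rot: [-0.0, 0.678, 0.735, 0.0]
wrist_force: [0.5, 0.4, -2.1]
opening: 0.0358
grasp_force: 60.8
6488 ((624.8814086914062, -278.15240478515625), (130.17434692382812, 82.25387573242188), 4.185253143310547)
shift [-0.28  0.06 11.43] ytool 4.7 turn 0.006 pos [ 0.5992 -0.2773  0.1578] q7 0.29 t 13.72 F [ 0.2  0.1 -2.5] open 0.0359
```

View pics/w4.png

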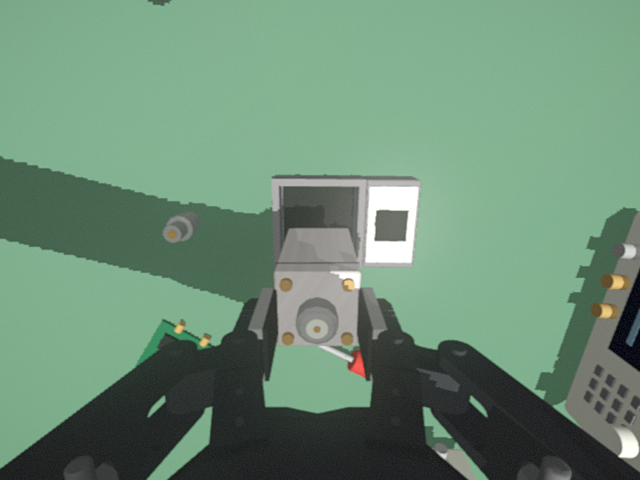

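The filter is held upright at (317,300), lined up over the empty square-label pocket at (320,220), label square at (390,225).

```bash
python3 -m crank '0 0.1 0 0 1;0 0.1 3 0 1;0 0.1 6 0 1;0 0.1 8.5 0 1;0 0.1 10 0 1;0 0.1 10.8 0 1;0 0.1 11.1 0 1;0 0.1 11.1 0 1;0 0.1 11.1 0 1;0 0.1 11.1 0 1'
```

```text
clock: 14.55
position: [0.6012, -0.2799, 0.0482]
eef_rot: [0.001, 0.679, 0.734, 0.0]
wrist_force: [-0.0, 0.9, -1.5]
opening: 0.036
grasp_force: 60.8
```

```bash
python3 -m crank '0 0 0.1 0 1;0 0 0.2 0 1;0 0 0.3 0 1;0 0 0.3 0 1;0 0 0.3 0 1;0 0 0.3 0 1'
```

```text
clock: 15.05
position: [0.6001, -0.2797, 0.0437]
eef_rot: [0.0, 0.679, 0.734, 0.0]
wrist_force: [-0.0, -0.7, 0.2]
opening: 0.0357
grasp_force: 61.0
```

```bash
python3 -m crank '0 0 0.1 0 1;0 0 0.1 0 1;0 0 0.1 0 1;0 0 0.1 0 1'
```

```text
clock: 15.38
position: [0.6003, -0.2797, 0.0436]
eef_rot: [0.001, 0.679, 0.734, -0.0]
wrist_force: [-1.2, 0.2, 5.4]
opening: 0.0358
grasp_force: 61.6
```

Seated; release, retreat up and clear the view.

```bash
python3 -m crank '0 0 0 0 0.4;0 0 0 0 0.2;0 0 0 0 0;0 0 0 0 -0.5;0 0 0 0 -1;0 0 0 0 -1;0 0 0 0 -1;0 0 0 0 -1;0 0 -1 0 -1;0 0 -3 0 -1;0 0 -6 0 -1;0 0 -9 0 -1;0 0 -12 0 -1;0 0 -14 0 -1;3 0 -14 0 -1;7 0 -14 0 -1;11 0 -14 0 -1;14 0 -14 0 -1;14 0 -14 0 -1;14 0 -14 0 -1'
python3 - <<'E'
from h import *
f=bot.grab_frame("scene"); save(f,"end.png"); C=cloud(f)
for n,x,y in(("att",.631,.2425),("fil",.601,-.28)):
    m=(C[...,2]>.066)&(C[...,2]<.1)&(abs(C[...,0]-x)<.05)&(abs(C[...,1]-y)<.05)
    q=C[m]; print(n,m.sum(),cv2.minAreaRect((q[q[:,2]<.08][:,:2]*1000).astype(np.float32)),q[:,2].max())
E
```

```text
clock: 17.05
position: [0.5894, -0.137, 0.1837]
eef_rot: [0.001, 0.677, 0.736, 0.0]
wrist_force: [-1.1, -0.9, 0.6]
opening: 0.0852
grasp_force: 0.0
att 991 ((631.4863891601562, 243.35137939453125), (41.369110107421875, 41.42079162597656), 44.55711364746094) 0.09378215283283503
fil 618 ((600.837646484375, -278.5878601074219), (40.27741622924805, 39.77394104003906), 4.100148677825928) 0.09395654841181572
```

View pics/end.png

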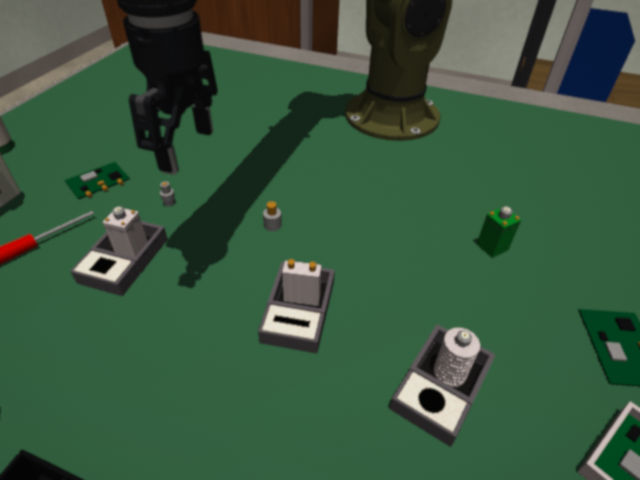

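The picture shows both parts upright: the filter at (125,232) in the square pocket and the attenuator at (457,357) in the disc pocket. The robot is clear of both.

```bash
python3 -c "
from bench import bot
print(bot.finish_job())"
```

```text
the job is handed in; nothing more can be done
None
```

The attenuator is in the disc pocket and the filter in the square pocket; the last picture shows both upright, connector up, with the robot clear, and the job was handed in at about 17 s.

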